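# Uncover the gem light box window

## Task

Open the window of the gem light box: press its snap tab fully in, then push the released lid off its seat and along the rails up to the end stop, so that it lies flat on the ledge and the window is clear. Slide the lid only, do not lift or tip it, leave the tab pressed in, and leave the discs and the other things on the desk where they are.

Things in the scene. Friction and masses are not known exactly. Their poses are not given: they have to be found in the camera images.
- lightbox: Gem light box: black box fixed to the desk, flat top 50 mm above it. Origin: on the desk under the centre of the lid's seat; x = the way the lid slides open, y across, z up. Spans x -55 to 165, y -87 to 47 mm. Two rails along x, centred at y = +-43 mm, 8 mm wide, 10 mm above the top, leave a 78 mm lane. A wall 8 mm above the top closes the lane behind the seat, x -54 to -47 mm.
- window (a point): Centre of the white opal window (58 mm in x, 50 mm in y), flush with the top in the seat: x = 0, y = 0, z = 50 mm of the light box. Hidden under the lid at first.
- end_stop (a point): Middle of the end stop's face at the end of the ledge, at x = 157, y = 0, z = 50 mm of the light box; the stop is a bar across the lane, 10 mm high. The ledge is the lane from x = 57 to 157 mm, level with the seat. A lid against the stop has its origin at x = 112 mm of the light box.
- lid: Loose flat aluminium plate, about 120 g (varies), 90 mm (x, the slide) x 74 mm (y) x 8 mm, lying on the light box top between the rails, axes as the light box's. Origin: centre of its underside; on its seat at x = 0, y = 0, z = 50 mm of the light box. A ridge stands across its middle: 8 mm thick (x +-4 mm), 52 mm long in y, from 8 to 26 mm above the origin; bare plate on both sides.
- tab (a joint): Travel of the snap tab, m: 0 = out, 0.012 = fully in (straight down). It starts 0 to 2 mm in, takes about 4 N to move, has no return spring and stays where left. Out, its tooth, a bar across the lane at x 47 to 57 mm of the light box, stands 8 mm above the top and blocks the lid; fully in, it is 4 mm below the top and the lid slides over it. Press it while the lid is on its seat.
- tab_top (a point): Centre of the upper face of the tab's grey pad, 30 mm (x) x 28 mm (y), outside the rail at x = 52, y = -67 mm of the light box; 72 mm above the desk when out, 60 mm when fully in. Axes as the light box's.
- disc0: A round glass comparison disc, 48 mm across, 6 mm thick, upright in the slotted oak stand (110 x 66 x 30 mm); origin at its lowest point, 16 mm above the desk. Leave alone.
- disc1: A round glass comparison disc, 48 mm across, 6 mm thick, upright in the slotted oak stand (110 x 66 x 30 mm); origin at its lowest point, 16 mm above the desk. Leave alone.
- disc2: A round glass comparison disc, 48 mm across, 6 mm thick, upright in the slotted oak stand (110 x 66 x 30 mm); origin at its lowest point, 16 mm above the desk. Leave alone.
- tweezer: Bronze tweezer lying flat, 140 mm long along its x, 5 mm high, origin under its middle. Leave alone.
- lapis: Lapis lazuli sample, 30 x 24 x 18 mm, origin under its centre. Leave alone.
- scoop: White plastic stone scoop, pan 50 x 36 x 14 mm with a handle to its -x, 98 mm in all; origin under the pan's centre. Leave alone.
- magnifier: Tin magnifier lying flat, round head 56 mm across, 8 mm high, handle to its +x reaching 100 mm from the origin, which is under the head's centre. Leave alone.
There are look-alikes about, which are no part of the job. There is more than one size of the lid; the one meant has the size given above.

How it is judged (in metres and radians):
On the way, in this order (a step that is already met when the one before it is completed fails the run):
1. the tab is pressed in while the lid is still on its seat (value of joint tab above 0.0095 m and x of lid in the frame of lightbox below 0.006 m), for 0.1 s.
2. the lid is pushed off its seat to the end stop (x of lid in the frame of lightbox above 0.1 m), for 0.1 s.
At the end, for the whole second after the job is handed in: The lid lies flat (within 3 mm of the top's height, 0.05 rad) and at rest between the rails, its origin 100 to 116 mm along the slide from its seat (within 12 mm of the end stop, window clear), and the tab is still in by at least 9.5 mm (x of lid in the frame of lightbox between 0.1 and 0.116 m and y of lid in the frame of lightbox between -0.006 and 0.006 m and z of lid in the frame of lightbox between 0.047 and 0.053 m and angle between lid's own z axis and vertical below 0.05 rad and angle between the x axis of lid and the x axis of lightbox, either way round below 0.1 rad and value of joint tab above 0.0095 m and linear speed of lid below 0.01 m/s); the robot touches nothing.
It fails at once if the lid is lifted more than 8 mm or tipped more than 0.25 rad (z of lid in the frame of lightbox above 0.058 m or angle between lid's own z axis and vertical above 0.25 rad).
It fails at once if a disc or another thing on the desk is shifted by more than 20 mm (distance of any of disc0, disc1, disc2, tweezer, lapis, scoop, magnifier from where it was at the start of the episode above 0.02 m).
It also fails if it takes over 38 s, if anything falls off the work surface, if the arm or the gripper's body presses on something with over 40 N, if the wrist force passes 120 N, or if a joint passes its speed limit or range.

## Robot

A 7-joint arm with a two-finger parallel gripper is mounted at the origin on the work surface. World frame = base frame: x ahead of the robot, y to its left, z up, the work surface at z = 0. Lengths are in m, angles in degrees, forces in N, time in s.
With the tool pointing down it reaches from about 0.425 to 0.875 m from the base axis. Payload 4.7 kg.
Tool frame: the origin (TCP) lies between the finger pads; the fingertips stand env.finger_overhang ahead of it and the grasp point (between the pads) lies 5 mm behind it (env.finger_overhang is the distance from the TCP to the fingertips, in m); z points along the fingers, y is the line along which they close (so a half turn about z gives the same grasp; the last joint's range is limited). The gripper opens to 87 mm and grips with 3 to 60 N. Pads are 19 mm wide; open, the fingers measure 117 mm over their backs; the gripper's body (75 mm by 190 mm) begins 51 mm behind the grasp point.
Start: joints at [-65.254, 18.392, -4.016, 83.108, 1.295, 78.541, -3.26], TCP at [0.264, 0.594, 0.237] pointing down, gripper open.
Joint ranges: [-163.93, 163.93], [-17.29, 119.83], [-79.2, 71.16], [3.27, 140.29], [-89.18, 269.18], [5.43, 117.66], [-154.24, 154.24]. Speed limits (degrees/s): [147.25, 147.25, 180, 180, 180, 180, 180].

## Interface

Orientations are given as [roll, pitch, yaw] about the fixed x, y, z axes, in that order (R = Rz(yaw) Ry(pitch) Rx(roll)).
In Python, from cell import telemetry, eyes, env, models gives the robot as it stands. The module is installed in compiled form; this text tells all that it offers.
- The arm moves only by the tool drive_tool, never from a script. Its arguments are lists of equal length, an entry for each row: "angular": the turn, a rotation vector about the tool's x, y, z in rad, a list of three; "delta_pos": the shift along the tool's x, y, z in cm, a list of three; "gripper": the finger opening in cm, from 0 to 8.7. A call has 1 to 20 rows; each row shifts and turns the commanded pose from where the row before left it, along the tool's axes as they then stand; what a row does not reach is not made up. A row lasts 1/10 s, in which the tool goes at most 50 mm and 8.59 degrees, less where a joint would pass 70% of its speed; a pose out of reach is approached as far as the arm can. A call with a gripper value outside its range is refused whole. The fingers move at their own pace and stop on an object; "squeeze" is the grip in N (left out, the last holds). Time passes only in rows, so rows that do not move let the fingers close. It gives the time, the measured TCP pose, the force, the opening and the grip force at its end, in the units of the state.
- telemetry.get_obs(): the state, without advancing time (a new reading comes with each control period).
- eyes.read_camera(name): name is "scene" or "top" or "wrist"; returns a dict with "pixels" (400x640x3 uint8, red, green, blue), "mtx" (3x3 intrinsics, pixels), "origin" and "orientation" of the camera in the world. Camera axes: x right, y down, z forward; pixel columns grow to the right and rows downward; lengths in m; the calibration is good to about 2 mm. A picture is of the moment at which its call begins. There is no depth.
- env.sign_off(): hands the job in; it is judged then, once.
Trained networks look in a picture, given as the dict that the camera call returned (one of the last four; its "shot" number tells which), for a name from the list of things; names that differ only in an ending like _2 or _b are one class to them, and where a whole thing is asked for, a point or a joint stands for the part that bears it (a point fixed in the world has none). Each returns a list of dicts, best first, with "p" (0 to 1); they miss things now and then, are a little off and sometimes report something else, mostly with a low value. They report only what shows in the picture. A call takes as long as a camera call. They do not tell look-alikes from the thing itself.
- models.search_frame(picture, target): "centre" ([column, row] in pixels, amid what is visible of it).
- models.cut_out(picture, target): "pixels" (400x640 bool, what is visible of it) and "centre" ([column, row] in pixels, amid what is visible of it).
The state is a dict: "time_s": time; "qpos": joint angles; "joint_velocities": joint speeds; "effort": joint torques, N m; "tool_pos": TCP position; "tool_rot": TCP orientation; "force": force on the tool from outside, world axes, zero at the start; "wrist_torque": the same for the moment, N m; "grip_width": finger opening in m; "grasp_force": force on a finger pad.
Only numpy, scipy, OpenCV 4.12 (cv2) and the standard library are available. Lean on these libraries where they do the work, as an engineer would, in place of code of your own. Each camera call takes 0.05 s, during which the arm holds its last target. There are 200 camera calls.

## Working session

There is one attempt and no reset: what is moved stays moved. The work goes in short steps, Python scripts to look and compute and a tool call to move; the robot and the scene stay as the last step left them, time stands still between calls to the robot, and variables do not carry over. Pictures are saved under pics/ and viewed, at most 10 in all, crops included, and the job is handed in when it is done.

Besides the shell and the picture viewer there is one more tool, called after "Call:" as a command line: name --argument value ..., lists and objects as JSON in quotes. drive_tool: Moves the arm, as the interface text tells. Its arguments: {"type":"object","properties":{"angular":{"type":"array","items":{"type":"array","items":{"type":"number"}}},"delta_pos":{"type":"array","items":{"type":"array","items":{"type":"number"}}},"gripper":{"type":"array","items":{"type":"number"}},"squeeze":{"type":"number"}},"required":["angular","delta_pos","gripper"]}

```bash
mkdir -p pics
cat > h.py <<'E'
import numpy as np, cv2
from cell import telemetry, eyes, env, models
from scipy.spatial.transform import Rotation as R
def rot(o):
    o=np.array(o,float)
    if o.shape==(3,3): return o
    if o.size==3: return R.from_euler('xyz',o,degrees=True).as_matrix()
    return R.from_quat(o).as_matrix()
def ray(p,px,z):
    d=rot(p['orientation'])@np.linalg.inv(p['mtx'])@np.array([px[0],px[1],1.])
    o=np.array(p['origin']); return o+d*(z-o[2])/d[2]
def proj(p,X):
    c=rot(p['orientation']).T@(np.asarray(X,float)-np.array(p['origin'])).T if np.ndim(X)==1 else rot(p['orientation']).T@(np.asarray(X,float)-np.array(p['origin'])).T
    c=np.array(p['mtx'])@c; return (c[:2]/c[2]).T
def save(p,n): cv2.imwrite('pics/'+n+'.png',np.ascontiguousarray(p['pixels'][:,:,::-1]))
E
python3 - <<'E'
from h import *
print(telemetry.get_obs(), env.finger_overhang)
for n in ('top','scene'):
    p=eyes.read_camera(n); save(p,n+'0'); print(n,p['origin'],p['orientation'],p['mtx'])
    for t in ('lid','tab_top','lightbox','tab'):
        try: print(t,[(np.round(d['centre']),round(d['p'],2),np.round(ray(p,d['centre'],.06),3)) for d in models.search_frame(p,t)])
        except Exception as e: print(t,e)
E
```

```text
{'time_s': 0.0, 'qpos': array([-65.25370385,  18.43995003,  -4.0144074 ,  83.1744964 ,
         1.29269742,  78.54111041,  -3.26216805]), 'joint_velocities': array([-0.03433359,  0.10026296,  0.04459646,  0.00027884,  0.02082971,
       -0.01725944, -0.02034841]), 'effort': array([-9.27475921e-04, -4.91292536e+01, -4.04242063e-01, -3.12533355e+01,
       -6.38842466e-02,  4.37780970e-02,  1.87175183e-04]), 'tool_pos': array([0.26357042, 0.59358688, 0.23545479]), 'tool_rot': array([-1.79889554e+02,  3.85542725e-03,  1.56059754e+02]), 'force': array([-0.01714408, -0.11856541, -0.5541964 ]), 'wrist_torque': array([ 0.02947623, -0.00495228, -0.00337554]), 'grasp_force': 0.0, 'grip_width': 0.08687804213019391} 0.014
top [0.3931757  0.00839956 1.03769182] [-171.9399483    -0.35150194  -89.58717469] [[412.12610235   0.         319.89681572]
 [  0.         412.12610235 199.30421635]
 [  0.           0.           1.        ]]
lid [(array([400., 184.]), 0.95, array([ 0.57 , -0.189,  0.06 ])), (array([473., 182.]), 0.88, array([ 0.576, -0.367,  0.06 ])), (array([365., 260.]), 0.75, array([ 0.38
[... 264 characters left out ...]
8942139] [-133.88566283    0.29425363  101.48463795] [[387.18288293   0.         319.64362172]
 [  0.         387.18288293 203.76091309]
 [  0.           0.           1.        ]]
lid [(array([243., 211.]), 0.73, array([ 0.581, -0.186,  0.06 ])), (array([293., 179.]), 0.72, array([ 0.449, -0.103,  0.06 ])), (array([167., 217.]), 0.72, array([ 0.635, -0.35 ,  0.06 ]))]
tab_top [(array([265., 226.]), 0.57, array([ 0.617, -0.124,  0.06 ])), (array([270., 265.]), 0.54, array([ 0.718, -0.08 ,  0.06 ])), (array([470., 245.]), 0.36, array([0.586, 0.316, 0.06 ]))]
lightbox [(array([267., 231.]), 0.6, array([ 0.632, -0.115,  0.06 ]))]
tab [(array([265., 231.]), 0.88, array([ 0.631, -0.118,  0.06 ]))]
```

View pics/top0.png

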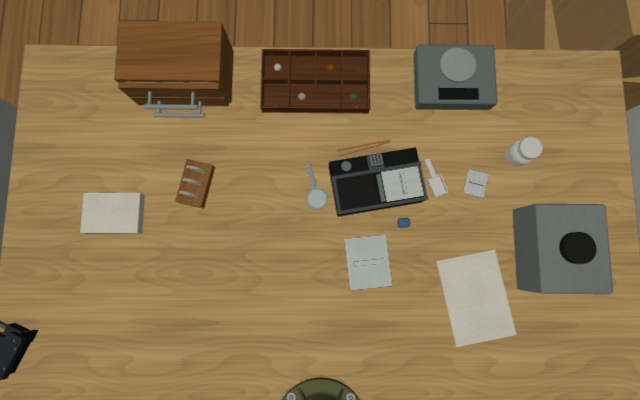

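View pics/scene0.png

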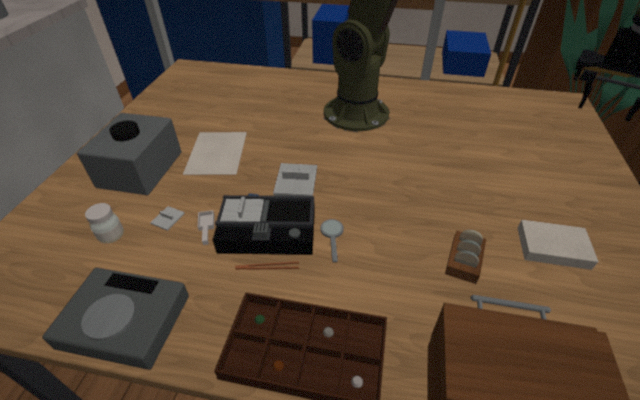

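The top view shows three lid candidates: the one on the light box (403,184), a small one (476,183) and a large one on the desk (368,262). I choose the one on the box. The tab pad is at (375,160), and the round knob at (346,166) is a look-alike. I'll check a crop with a fitted overlay.

```bash
cat > fit.py <<'E'
from h import *
from scipy.optimize import least_squares
import sys
def box(p,par):  # x,y,yaw -> function box->world
    x,y,a=par; c,s=np.cos(a),np.sin(a)
    return lambda P: np.array([[x+c*q[0]-s*q[1], y+s*q[0]+c*q[1], q[2]] for q in np.atleast_2d(P)])
E
python3 - <<'E'
from fit import *
p=eyes.read_camera('top')
tw=ray(p,models.search_frame(p,'tab_top')[0]['centre'],.07); lw=ray(p,models.search_frame(p,'lid')[0]['centre'],.06)
m=models.cut_out(p,'lightbox')[0]['pixels'].astype(np.uint8); ml=models.cut_out(p,'lid')[0]['pixels'].astype(np.uint8)
u=m|ml
C=np.array([[x,y,z] for x in(-.055,.165) for y in(-.087,.047) for z in (0,.05)])
L=np.array([[x,y,.058] for x in(-.045,.045) for y in(-.037,.037)])
def ren(q,P):
    im=np.zeros((1600,2560),np.uint8); cv2.fillConvexPoly(im,cv2.convexHull(np.round(proj(p,box(p,q)(P))*4+1.5).astype(np.int32)),1)
    return cv2.resize(im.astype(np.float32),(640,400),interpolation=cv2.INTER_AREA)
from scipy.optimize import minimize
def cost(v):
    q=(v[0]/100,v[1]/100,v[2]/10); return np.abs(ren(q,C)-u).sum()+np.abs(ren(q,L)-ml).sum()
best=min((minimize(cost,[lw[0]*100,lw[1]*100,a*10],method='Nelder-Mead',options=dict(initial_simplex=np.array([[lw[0]*100,lw[1]*100,a*10]]*4)+np.array([[0,0,0],[2,0,0],[0,2,0],[0,0,2]]))) for a in np.radians([80,95,110])),key=lambda r:r.fun)
q=np.array([best.x[0]/100,best.x[1]/100,best.x[2]/10]); print(q,np.degrees(q[2]),best.fun,lw,tw)
np.save('q.npy',q)
im=p['pixels'][130:230,310:440,::-1].copy(); im=cv2.resize(im,None,fx=6,fy=6,interpolation=cv2.INTER_CUBIC)
def dr(P,c): cv2.polylines(im,[np.round((proj(p,box(p,q)(P))-[310,130]+.5)*6).astype(np.int32)],True,c,1)
r=lambda x0,x1,y0,y1,z:[[x0,y0,z],[x1,y0,z],[x1,y1,z],[x0,y1,z]]
dr(r(-.055,.165,-.087,.047,.05),(0,255,0)); dr(r(-.045,.045,-.037,.037,.058),(0,0,255)); dr(r(.037,.067,-.081,-.053,.071),(255,255,0)); dr(r(-.004,.004,-.026,.026,.076),(0,255,255)); dr(r(-.055,.165,.039,.047,.06),(255,0,255))
cv2.imwrite('pics/crop1.png',im)
E
```

```text
[ 0.57118744 -0.19307051  1.74615671] 100.0474100407818 344.375 [ 0.57517287 -0.3677989   0.06      ] [ 0.59424738 -0.13189649  0.07      ]
```

View pics/crop1.png

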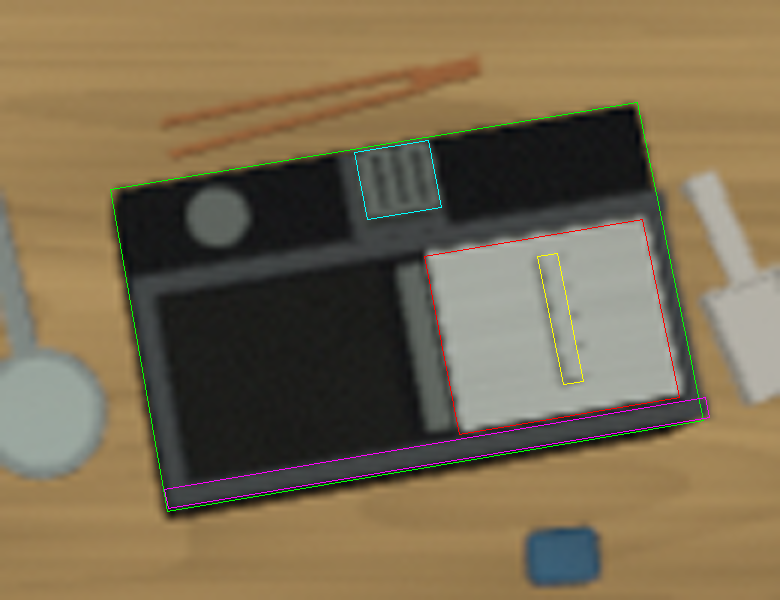

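The overlay confirms the lid on the box (565,320 in the crop), the tab pad (400,180) and a fit good to about 1–2 mm. I move above the tab with the fingers closed.

Call:
drive_tool --angular '[[0,0,0],[0,0,0],[0,0,0],[0,0,0],[0,0,0],[0,0,0],[0,0,0],[0,0,0],[0,0,0],[0,0,0],[0,0,0],[0,0,0],[0,0,0],[0,0,0],[0,0,0],[0,0,0],[0,0,0],[0,0,0],[0,0,0],[0,0,0]]' --delta_pos '[[-3.48,-2.85,0],[-3.48,-2.85,0],[-3.48,-2.85,0],[-3.48,-2.85,0],[-3.48,-2.85,0],[-3.48,-2.85,0],[-3.48,-2.85,0],[-3.48,-2.85,0],[-3.48,-2.85,0],[-3.48,-2.85,0],[-3.48,-2.85,0],[-3.48,-2.85,0],[-3.48,-2.85,0],[-3.48,-2.85,0],[-3.48,-2.85,0],[-3.48,-2.85,0],[-3.48,-2.85,0],[-3.48,-2.85,0],[0,0,0],[0,0,0]]' --gripper '[0,0,0,0,0,0,0,0,0,0,0,0,0,0,0,0,0,0,0,0]'

```text
time_s: 2.75
tool_pos: [0.628, -0.1302, 0.2361]
tool_rot: [-180.0, -0.0, 155.9]
force: [-0.1, 0.7, 0.0]
grip_width: 0.0
grasp_force: 0.0
```

Call:
drive_tool --angular '[[0,0,0.147],[0,0,0.147],[0,0,0.147],[0,0,0.147],[0,0,0.147],[0,0,0.147],[0,0,0.147],[0,0,0.147],[0,0,0.147],[0,0,0.147],[0,0,0.147],[0,0,0.147],[0,0,0.147],[0,0,0.147],[0,0,0.147],[0,0,0.147],[0,0,0.147],[0,0,0.05],[0,0,0],[0,0,0]]' --delta_pos '[[0,0,0],[0,0,0],[0,0,0],[0,0,0],[0,0,0],[0,0,0],[0,0,0],[0,0,0],[0,0,0],[0,0,0],[0,0,0],[0,0,0],[0,0,0],[0,0,0],[0,0,0],[0,0,0],[0,0,0],[0,0,0],[0,0,0],[0,0,0]]' --gripper '[0,0,0,0,0,0,0,0,0,0,0,0,0,0,0,0,0,0,0,0]'

```text
time_s: 4.75
tool_pos: [0.6282, -0.1271, 0.2365]
tool_rot: [-179.9, -0.0, 10.2]
force: [-0.3, -0.1, 0.1]
grip_width: 0.0008
grasp_force: 0.0
```

Call:
drive_tool --angular '[[0,0,0],[0,0,0],[0,0,0],[0,0,0],[0,0,0]]' --delta_pos '[[0,0,3.5],[0,0,3.5],[0,0,3.5],[0,0,3],[0,0,0]]' --gripper '[0,0,0,0,0]'

```text
time_s: 5.25
tool_pos: [0.6251, -0.1269, 0.0972]
tool_rot: [-179.8, 0.4, 10.1]
force: [-0.8, -0.5, -0.2]
grip_width: 0.0007
grasp_force: 0.0
```

Run:
```python
from fit import *
q=np.load('q.npy')
o=telemetry.get_obs(); print(o['tool_pos'],o['tool_rot'])
out=[]
for n,(r0,r1,c0,c1) in dict(wrist=(0,400,0,640),scene=(170,270,190,340)).items():
    p=eyes.read_camera(n); im=p['pixels'][r0:r1,c0:c1,::-1].copy(); f=420/(r1-r0); im=cv2.resize(im,None,fx=f*.7,fy=f*.7)
    f*=.7
    def dr(P,c): cv2.polylines(im,[np.round((proj(p,box(p,q)(P))-[c0,r0]+.5)*f).astype(np.int32)],True,c,1)
    r=lambda x0,x1,y0,y1,z:[[x0,y0,z],[x1,y0,z],[x1,y1,z],[x0,y1,z]]
    dr(r(-.055,.165,-.087,.047,.05),(0,255,0)); dr(r(-.045,.045,-.037,.037,.058),(0,0,255)); dr(r(.037,.067,-.081,-.053,.071),(255,255,0))
    dr(r(-.004,.004,-.026,.026,.076),(0,255,255))
    out.append(im)
w=max(i.shape[1] for i in out)
cv2.imwrite('pics/c2.png',np.vstack([cv2.copyMakeBorder(i,0,0,0,w-i.shape[1],0) for i in out]))
```

```text
[ 0.62509931 -0.12689829  0.0972488 ] [-179.80919834    0.4239953    10.12313195]
```

View pics/c2.png

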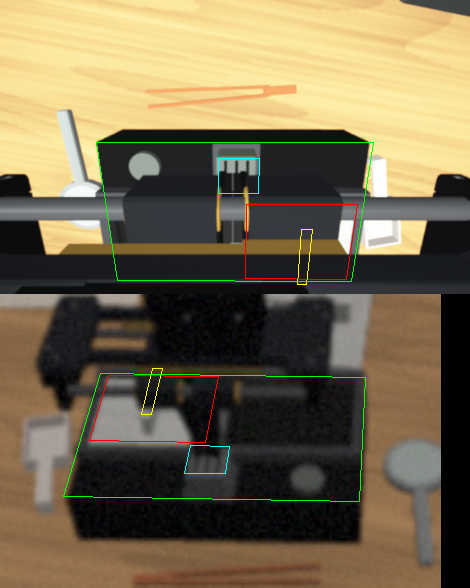

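The overlay is about 8 mm off towards +x in the wrist and scene views, because my silhouette left out the rails and the pad. I'll refit on the first top and scene pictures together.

```bash
cat > refit.py <<'E'
from fit import *
from scipy.optimize import minimize
ps=[eyes.read_camera(n) for n in('top','scene')]   # calibration only
q0=np.load('q.npy')
bx=lambda x0,x1,y0,y1,z0,z1:[[x,y,z] for x in(x0,x1) for y in(y0,y1) for z in(z0,z1)]
parts=[bx(-.055,.165,-.087,.047,0,.05),bx(-.055,.165,.039,.047,.05,.06),bx(-.055,.165,-.047,-.039,.05,.06),bx(-.004,.004,-.026,.026,.058,.076),bx(-.045,.045,-.037,.037,.05,.058),bx(.037,.067,-.081,-.053,.05,.071)]
def ren(p,q):
    im=np.zeros((1600,2560),np.uint8)
    for P in parts: cv2.fillConvexPoly(im,cv2.convexHull(np.round(proj(p,box(p,q)(P))*4+1.5).astype(np.int32)),1)
    return cv2.resize(im.astype(np.float32),(640,400),interpolation=cv2.INTER_AREA)
M=[]
for n,p in zip(('top0','scene0'),ps):
    im=cv2.imread(f'pics/{n}.png').astype(int)
    # wood is reddish-yellow: R-B large
    m=((im[:,:,2]-im[:,:,0])<(30 if n=='top0' else 22)).astype(np.uint8)
    m=cv2.morphologyEx(m,cv2.MORPH_OPEN,np.ones((3,3),np.uint8))
    k,l=cv2.connectedComponents(m); c=proj(p,box(p,q0)([[.08,-.0,.05]]))[0].astype(int)
    m=(l==l[c[1],c[0]]).astype(np.float32); M.append(m); print(n,m.sum(),ren(p,q0).sum(),np.abs(m-ren(p,q0)).sum())
def cost(v,w=(1,1)): 
    q=(v[0]/100,v[1]/100,v[2]/10); return sum(a*np.abs(ren(p,q)-m).sum() for a,p,m in zip(w,ps,M))
x0=np.array([q0[0]*100,q0[1]*100,q0[2]*10])
for w in((1,0),(0,1),(1,1)):
    b=minimize(cost,x0,(w,),method='Nelder-Mead',options=dict(initial_simplex=x0+np.array([[-.5,-.5,-.3],[1.5,0,0],[0,1,0],[0,0,1]])))
    q=b.x/[100,100,10]; print(w,q,np.degrees(q[2]),b.fun)
np.save('q.npy',q)
out=[]
for n,p,m in zip(('top0','scene0'),ps,M):
    r0,r1,c0,c1=(140,225,320,440) if n=='top0' else (180,265,205,325)
    im=cv2.resize(cv2.imread(f'pics/{n}.png')[r0:r1,c0:c1],None,fx=3.5,fy=3.5,interpolation=cv2.INTER_CUBIC) if 0 else cv2.resize(cv2.imread(f'pics/{n}.png')[r0:r1,c0:c1],None,fx=3.3,fy=3.3,interpolation=cv2.INTER_CUBIC)
    for P,c in zip(parts,[(0,255,0),(255,0,255),(255,0,255),(0,255,255),(0,0,255),(255,255,0)]):
        P=np.array(P); P=P[P[:,2]==P[:,2].max()][[0,1,3,2]]
        cv2.polylines(im,[np.round((proj(p,box(p,q)(P))-[c0,r0]+.5)*3.3).astype(np.int32)],True,c,1)
    out.append(im)
cv2.imwrite('pics/c3.png',np.vstack(out))
# tab target
t=box(0,q)([[.052,-.067,.06]])[0]; o=telemetry.get_obs(); d=rot(o['tool_rot']).T@(t-o['tool_pos']); print('tab',t,'delta tool cm',d*100,'yaw want',np.degrees(q[2])-90,o['tool_rot'])
E
python3 refit.py
```

```text
top0 4956.0 5139.375 229.5
scene0 6743.0 5817.0 1390.75
(1, 0) [ 0.57294764 -0.19578839  1.75271682] 100.42327640862048 186.0625
(0, 1) [ 0.57049001 -0.19314381  1.76791905] 101.29430014127564 1326.4375
(1, 1) [ 0.57134925 -0.19425978  1.75887994] 100.776397041256 1563.0625
tab [ 0.62744487 -0.13064939  0.06      ] delta tool cm [-0.23939877  0.09859238  4.37809367] yaw want 10.776397041256004 [179.95322437  -0.18417919  10.04758799]
```

View pics/c3.png

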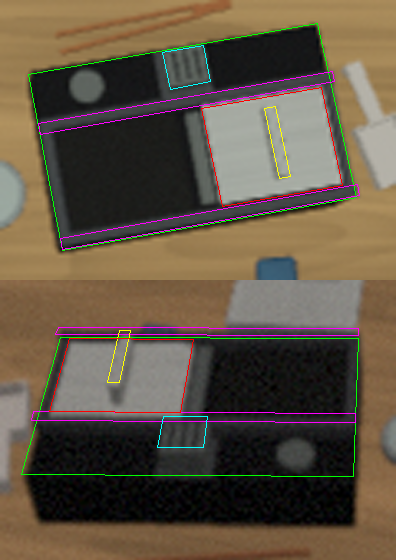

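Rechecked on the first pictures, the overlay lines up with the pad (top crop 187,67; scene crop 183,432), rails and lid to about 2 mm. The dark strip beyond the outline was the box's far face. Now I press.

Call:
drive_tool --angular '[[0,0,0],[0,0,0],[0,0,0],[0,0,0],[0,0,0]]' --delta_pos '[[-0.1,0.1,0.5],[0,0,0.5],[0,0,0.5],[0,0,0.5],[0,0,0]]' --gripper '[0,0,0,0,0]'

```text
time_s: 5.95
tool_pos: [0.6272, -0.13, 0.081]
tool_rot: [-180.0, 0.0, 10.0]
force: [-0.6, 0.3, -0.2]
grip_width: 0.0006
grasp_force: 0.0
```

Call:
drive_tool --angular '[[0,0,0],[0,0,0],[0,0,0],[0,0,0]]' --delta_pos '[[0,0,0.3],[0,0,0.2],[0,0,0],[0,0,0]]' --gripper '[0,0,0,0]'

```text
time_s: 6.35
tool_pos: [0.6273, -0.1301, 0.0764]
tool_rot: [180.0, -0.0, 10.0]
force: [-0.8, 0.1, 1.4]
grip_width: 0.0007
grasp_force: 0.5
```

Call:
drive_tool --angular '[[0,0,0],[0,0,0],[0,0,0],[0,0,0]]' --delta_pos '[[0,0,0.15],[0,0,0.1],[0,0,0],[0,0,0]]' --gripper '[0,0,0,0]'

```text
time_s: 6.75
tool_pos: [0.6274, -0.13, 0.0745]
tool_rot: [-180.0, -0.0, 10.0]
force: [-2.6, 0.7, 4.7]
grip_width: 0.0005
grasp_force: 2.7
```

Call:
drive_tool --angular '[[0,0,0],[0,0,0],[0,0,0]]' --delta_pos '[[0,0,0.15],[0,0,0],[0,0,0]]' --gripper '[0,0,0]'

```text
time_s: 7.05
tool_pos: [0.6274, -0.1301, 0.0744]
tool_rot: [-179.9, -0.0, 10.0]
force: [-5.2, 2.0, 13.8]
grip_width: 0.0006
grasp_force: 6.8
```

Stopped hard at tip height 60.4 mm, so the tab is fully in. I rise and work out the offset to behind the ridge.

Call:
drive_tool --angular '[[0,0,0],[0,0,0],[0,0,0],[0,0,0],[0,0,0]]' --delta_pos '[[0,0,-1],[0,0,-2],[0,0,-2],[0,0,0],[0,0,0]]' --gripper '[0,0,0,0,0]'

```text
time_s: 7.55
tool_pos: [0.6274, -0.13, 0.1224]
tool_rot: [-180.0, -0.0, 10.0]
force: [-0.1, 0.7, -0.4]
grip_width: 0.0001
grasp_force: 0.0
```

Run:
```python
from fit import *
q=np.load('q.npy'); o=telemetry.get_obs()
t=box(0,q)([[-.025,0,.0645+.014]])[0]; print(o['tool_pos'],t,rot(o['tool_rot']).T@(t-o['tool_pos'])*100)
p=eyes.read_camera('scene'); r0,r1,c0,c1=170,280,180,350
cv2.imwrite('pics/c4.png',cv2.resize(p['pixels'][r0:r1,c0:c1,::-1],None,fx=4,fy=4,interpolation=cv2.INTER_CUBIC))
```

```text
[ 0.62741806 -0.12999028  0.1224095 ] [ 0.57602366 -0.21881889  0.0785    ] [-6.60928345  7.85301324  4.38714435]
```

View pics/c4.png

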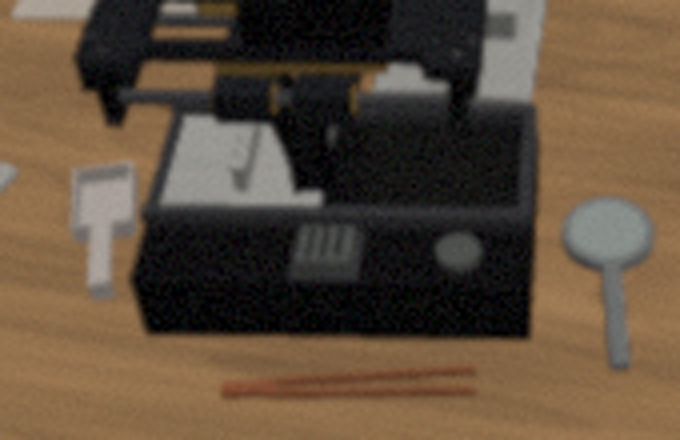

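The pad (328,250) has sunk, the tooth is gone and the lid is still on its seat. Next I go behind the ridge.

Call:
drive_tool --angular '[[0,0,-0.013],[0,0,0],[0,0,0],[0,0,0],[0,0,0],[0,0,0],[0,0,0],[0,0,0]]' --delta_pos '[[-2.2,2.62,0],[-2.2,2.62,0],[-2.2,2.61,0],[0,0,0],[0,0,1.5],[0,0,1.5],[0,0,1],[0,0,0]]' --gripper '[0,0,0,0,0,0,0,0]'

```text
time_s: 8.4
tool_pos: [0.5757, -0.2173, 0.0795]
tool_rot: [-179.9, 0.2, 10.9]
force: [-0.3, 0.5, 0.3]
grip_width: 0.0002
grasp_force: 0.0
```

Call:
drive_tool --angular '[[0,0,0],[0,0,0],[0,0,0]]' --delta_pos '[[0,0,0.3],[0,0,0],[0,0,0]]' --gripper '[0,0,0]'

```text
time_s: 8.7
tool_pos: [0.5772, -0.2194, 0.08]
tool_rot: [180.0, -0.0, 10.8]
force: [0.1, -0.0, -0.5]
grip_width: 0.0006
grasp_force: 0.0
```

Run:
```python
from fit import *
q=np.load('q.npy'); o=telemetry.get_obs()
R0=rot(o['tool_rot']).T
for x in(-.019,.093):
    t=box(0,q)([[x,0,.0785]])[0]; print(o['tool_pos'],t,R0@(t-o['tool_pos'])*100)
p=eyes.read_camera('scene'); r0,r1,c0,c1=170,280,180,350
cv2.imwrite('pics/c5.png',cv2.resize(p['pixels'][r0:r1,c0:c1,::-1],None,fx=4,fy=4,interpolation=cv2.INTER_CUBIC))
```

```text
[ 0.57715435 -0.21940669  0.07998814] [ 0.5749018 -0.2129247  0.0785   ] [-0.10030663 -0.67892552  0.14847869]
[ 0.57715435 -0.21940669  0.07998814] [ 0.55396042 -0.10289989  0.0785    ] [ -0.10200524 -11.8789246    0.14426296]
```

View pics/c5.png

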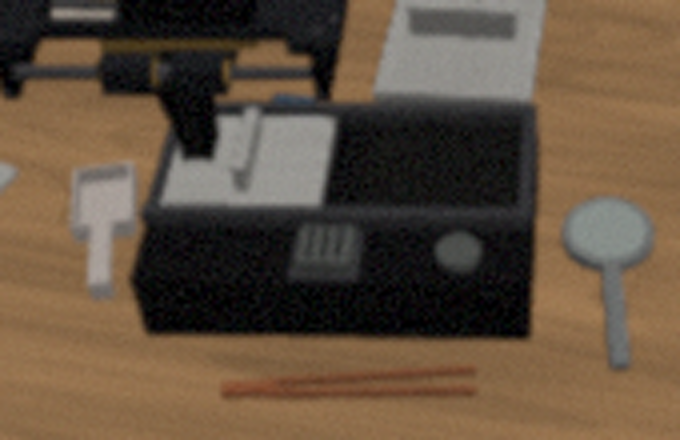

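The fingers (197,140) stand behind the ridge (245,140) with a gap. I push along the rails.

Call:
drive_tool --angular '[[0,0,0],[0,0,0],[0,0,0],[0,0,0],[0,0,0],[0,0,0],[0,0,0],[0,0,0],[0,0,0],[0,0,0]]' --delta_pos '[[-0.1,0,0.15],[0,-0.4,0],[0,-0.4,0],[0,-0.4,0],[0,-0.4,0],[0,-0.4,0],[0,-0.5,0],[0,-0.5,0],[0,-0.5,0],[0,0,0]]' --gripper '[0,0,0,0,0,0,0,0,0,0]'

```text
time_s: 9.75
tool_pos: [0.5693, -0.184, 0.078]
tool_rot: [-180.0, -0.0, 10.8]
force: [0.9, -1.0, -0.7]
grip_width: 0.0006
grasp_force: 0.0
```

Call:
drive_tool --angular '[[0,0,0],[0,0,0],[0,0,0],[0,0,0],[0,0,0],[0,0,0],[0,0,0],[0,0,0],[0,0,0],[0,0,0],[0,0,0],[0,0,0],[0,0,0],[0,0,0],[0,0,0],[0,0,0],[0,0,0]]' --delta_pos '[[0,-0.5,0],[0,-0.5,0],[0,-0.5,0],[0,-0.5,0],[0,-0.5,0],[0,-0.5,0],[0,-0.5,0],[0,-0.5,0],[0,-0.5,0],[0,-0.5,0],[0,-0.5,0],[0,-0.5,0],[0,-0.5,0],[0,-0.5,0],[0,-0.3,0],[0,0,0],[0,0,0]]' --gripper '[0,0,0,0,0,0,0,0,0,0,0,0,0,0,0,0,0]'

```text
time_s: 11.45
tool_pos: [0.5554, -0.1129, 0.0779]
tool_rot: [-180.0, 0.0, 10.8]
force: [-0.7, 0.6, 0.1]
grip_width: 0.0005
grasp_force: 0.0
```

Call:
drive_tool --angular '[[0,0,0],[0,0,0],[0,0,0],[0,0,0],[0,0,0]]' --delta_pos '[[0,-0.2,0],[0,-0.2,0],[0,-0.2,0],[0,0,0],[0,0,0]]' --gripper '[0,0,0,0,0]'

```text
time_s: 11.95
tool_pos: [0.5545, -0.1073, 0.0781]
tool_rot: [-180.0, -0.0, 10.8]
force: [0.2, 0.4, 0.1]
grip_width: 0.0005
grasp_force: 0.0
```

Call:
drive_tool --angular '[[0,0,0],[0,0,0],[0,0,0],[0,0,0]]' --delta_pos '[[0,-0.2,0],[0,-0.2,0],[0,0,0],[0,0,0]]' --gripper '[0,0,0,0]'

```text
time_s: 12.35
tool_pos: [0.5538, -0.1033, 0.0781]
tool_rot: [-180.0, -0.0, 10.8]
force: [0.7, 0.4, -0.1]
grip_width: 0.0005
grasp_force: 0.0
```

Run:
```python
from fit import *
q=np.load('q.npy'); o=telemetry.get_obs(); print(o['tool_pos'],o['force'])
p=eyes.read_camera('scene'); r0,r1,c0,c1=170,280,180,350
im=cv2.resize(p['pixels'][r0:r1,c0:c1,::-1],None,fx=4,fy=4,interpolation=cv2.INTER_CUBIC)
L=[[.112+x,y,.058] for x,y in((-.045,-.037),(.045,-.037),(.045,.037),(-.045,.037))]
cv2.polylines(im,[np.round((proj(p,box(p,q)(L))-[c0,r0]+.5)*4).astype(np.int32)],True,(0,0,255),1)
cv2.imwrite('pics/c6.png',im)
```

```text
[ 0.55375794 -0.10331055  0.0780585 ] [ 0.66901265  0.38308714 -0.1283453 ]
```

View pics/c6.png

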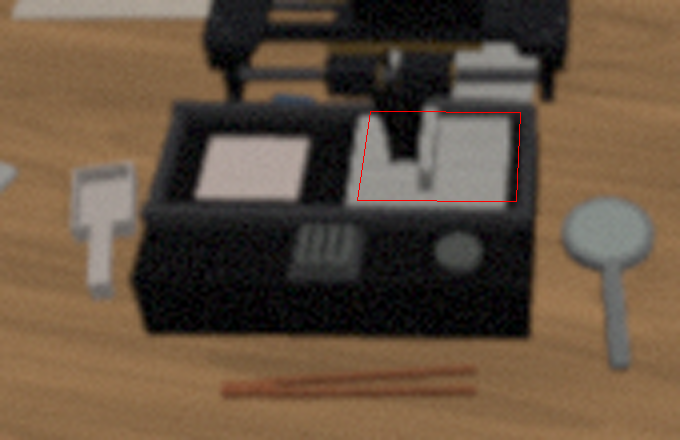

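The window is clear (250,168). The lid's far edge (507,150) is about 5 mm short of the stop, so I creep on until I feel force.

Call:
drive_tool --angular '[[0,0,0],[0,0,0],[0,0,0],[0,0,0]]' --delta_pos '[[0,-0.2,0],[0,-0.2,0],[0,0,0],[0,0,0]]' --gripper '[0,0,0,0]'

```text
time_s: 12.8
tool_pos: [0.553, -0.0993, 0.078]
tool_rot: [-180.0, 0.0, 10.8]
force: [0.7, -1.0, 0.5]
grip_width: 0.0005
grasp_force: 0.0
```

Call:
drive_tool --angular '[[0,0,0],[0,0,0],[0,0,0]]' --delta_pos '[[0,-0.2,0],[0,0,0],[0,0,0]]' --gripper '[0,0,0]'

```text
time_s: 13.1
tool_pos: [0.5526, -0.0975, 0.078]
tool_rot: [-180.0, -0.0, 10.8]
force: [-0.1, -0.2, -0.6]
grip_width: 0.0004
grasp_force: 0.0
```

Call:
drive_tool --angular '[[0,0,0],[0,0,0],[0,0,0]]' --delta_pos '[[0,-0.15,0],[0,0,0],[0,0,0]]' --gripper '[0,0,0]'

```text
time_s: 13.4
tool_pos: [0.5523, -0.0961, 0.078]
tool_rot: [-180.0, -0.0, 10.8]
force: [-0.4, 0.0, -0.6]
grip_width: 0.0004
grasp_force: 0.1
```

Call:
drive_tool --angular '[[0,0,0],[0,0,0],[0,0,0]]' --delta_pos '[[0,-0.15,0],[0,0,0],[0,0,0]]' --gripper '[0,0,0]'

```text
time_s: 13.7
tool_pos: [0.5518, -0.0954, 0.0781]
tool_rot: [180.0, 0.0, 10.7]
force: [-1.0, -2.2, 1.1]
grip_width: 0.0003
grasp_force: 1.2
```

The force is rising and the motion has stalled: the lid is on the stop. I back off and rise.

Call:
drive_tool --angular '[[0,0,0],[0,0,0],[0,0,0],[0,0,0],[0,0,0],[0,0,0],[0,0,0],[0,0,0]]' --delta_pos '[[0,0.4,0],[0,0.4,0],[0,0,-1],[0,0,-3],[0,0,-4],[0,0,-4],[0,0,0],[0,0,0]]' --gripper '[0,0,0,0,0,0,0,0]'

```text
time_s: 14.5
tool_pos: [0.5543, -0.1024, 0.1995]
tool_rot: [-180.0, -0.2, 10.8]
force: [-0.1, 0.6, -0.8]
grip_width: 0.0005
grasp_force: 0.0
```

Run:
```python
from fit import *
q=np.load('q.npy'); o=telemetry.get_obs(); print(o['tool_pos'],o['force'])
p=eyes.read_camera('scene'); r0,r1,c0,c1=170,280,180,350
im=cv2.resize(p['pixels'][r0:r1,c0:c1,::-1],None,fx=4,fy=4,interpolation=cv2.INTER_CUBIC)
cv2.imwrite('pics/c7.png',im)
```

```text
[ 0.55433732 -0.10241345  0.19945325] [-0.08701591  0.62759524 -0.75273051]
```

View pics/c7.png

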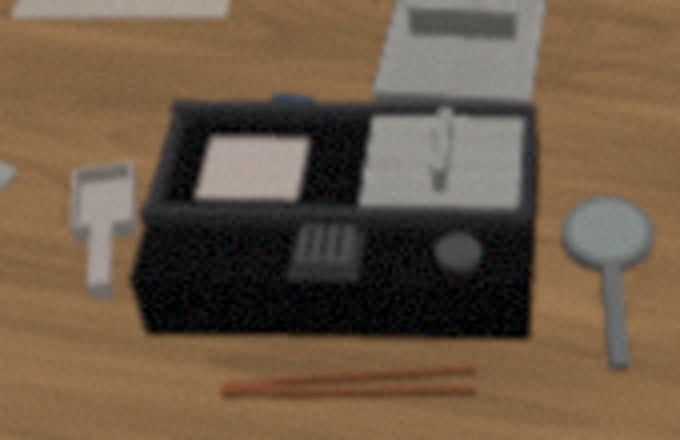

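The lid (440,160) lies flat against the stop (525,160), the window (253,168) is clear, the tab pad (325,250) is in, and the arm is free.

```bash
python3 -c "
from cell import env
print(env.sign_off())"
```

```text
the job is handed in; nothing more can be done
None
```

I pressed the tab fully in and pushed the lid flat along the rails to the end stop, so the window is clear; I handed the job in at about 14.5 s, and the hand-in gave no verdict.

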